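# Mate the taper ring gauges with their plugs

## Robot

A 7-joint arm with a two-finger parallel gripper is mounted at the origin on the work surface. World frame = base frame: x ahead of the robot, y to its left, z up, the work surface at z = 0. Lengths are in m, angles in rad, forces in N, time in s.
With the tool pointing down it reaches from about 0.4 to 0.85 m from the base axis. Payload 4.5 kg.
Tool frame: the origin (TCP) lies between the finger pads; the fingertips stand 17 mm ahead of it and the grasp point (between the pads) lies 2 mm behind it (arm.finger_overhang is the distance from the TCP to the fingertips, in m); z points along the fingers, x is the direction in which the jaws open and shut, and the axes are right-handed (so a half turn about z gives the same grasp; the last joint's range is limited). The gripper opens to 85 mm and grips with 20 to 120 N. Pads are 22 mm wide; open, the fingers measure 114 mm over their backs; the gripper's body (76 mm by 85 mm) begins 54 mm behind the grasp point. The pads swing forward as they close: fully open they stand 13 mm farther back than shut.
Start: joints at [1.201, 0.689, -0.195, 1.565, 0.157, 0.902, -0.215], TCP at [0.246, -0.575, 0.248] pointing down, gripper open.
Joint ranges: [-3.01, 3.01], [-0.46, 2.08], [-1.47, 1.51], [0.13, 2.56], [-1, 4.14], [0.04, 2.09], [-2.66, 2.66]. Speed limits (rad/s): [2.57, 2.57, 3.14, 3.14, 3.14, 3.14, 3.14].

## Interface

Orientations are given as a unit quaternion [w, x, y, z].
In Python, from workcell import arm gives the robot as it stands.
- The arm moves only by the shell command python3 -m inch 'ROWS' [OPENING] [FORCE]. ROWS is JSON, a list of rows, each a list of 4 numbers: the shift along the tool's x, y, z in m, then the turn about the tool's z in rad. A call has 1 to 5 rows; each row is the pose to reach, as a shift and turn from the pose commanded when the call began, along the tool's axes at that moment; what a row does not reach only later rows make up. A row lasts 1/10 s, in which the tool goes at most 50 mm and 8.59 degrees, less where a joint would pass 70% of its speed; a pose out of reach is approached as far as the arm can. A call with a gripper value outside its range is refused whole. OPENING is the finger opening in m, from 0 to 0.0854, set as the call begins (- or left out, the last holds). The fingers move at their own pace and stop on an object; FORCE is the grip in N (left out, the last holds). Time passes only in rows, so rows that repeat a pose let the fingers close. It gives the time, the measured TCP pose, the force and the opening at its end, in the units of the state.
- arm.get_obs(): the state, without advancing time (a new reading comes with each control period).
- arm.get_image(name): name is "scene" or "top" or "wrist"; returns a dict with "pixels" (420x560x3 uint8, blue, green, red), "camera_matrix" (3x3 intrinsics, pixels), "D" ([k1, k2, p1, p2, k3] as OpenCV has them; the pictures are not rectified), "T" (4x4, takes a point from camera to world coordinates); the wrist camera has in their place "T_tool_cam" (4x4, takes a point from camera to tool coordinates, whose origin is the TCP and whose axes are the tool frame's). Camera axes: x right, y down, z forward; pixel columns grow to the right and rows downward; lengths in m; the calibration is good to about 2 mm. A picture is of the moment at which its call begins: read the wrist's pose just before it. There is no depth.
- arm.sign_off(): hands the job in, once; it reports no verdict.
The state is a dict: "t": time; "q": joint angles; "joint_velocities": joint speeds; "tau": joint torques, N m; "eef_pos": TCP position; "tool_rot": TCP orientation; "contact_force": force on the tool from outside, world axes, zero at the start; "ft_torque": the same for the moment, N m; "finger_gap": opening from 0.0 (shut) to 1.0 (fully open).
Only numpy, scipy, OpenCV 4.12 (cv2) and the standard library are available. Lean on these libraries where they do the work, as an engineer would, in place of code of your own. Each camera call takes 0.05 s, during which the arm holds its last target.

## Task

Put the taper gauges away in their mated pairs: pick out the three loose steel ring gauges on the pine shelf and lower each one over the standing plug gauge of its own size (largest ring on largest plug, and so on) until it sits fully home, flat on the plug's collar. They are ground gauges, so set them down and do not drop them, let go of them all, and leave the lift sub stub, the ceramic gauge block and the torch where they are.

Things in the scene. Friction and masses are not known exactly. Their poses are not given: they have to be found in the camera images.
- ring_large_mid (a point): largest taper ring gauge: loose bright steel ring, knurled band round the rim, outer diameter 68 mm, 30 mm high, lying flat. Smooth through bore, tapering from 47 mm at the underside to 39.5 mm at the top (wide end always down, as its plug needs). Point: the ring's centre, on its axis, 15 mm above its underside; z up along the axis. Weighs 0.15 to 0.7 kg.
- ring_medium_mid (a point): middle taper ring gauge: loose bright steel ring, knurled band round the rim, outer diameter 57 mm, 30 mm high, lying flat. Smooth through bore, tapering from 38 mm at the underside to 30.5 mm at the top (wide end always down, as its plug needs). Point: the ring's centre, on its axis, 15 mm above its underside; z up along the axis. Weighs 0.15 to 0.7 kg.
- ring_small_mid (a point): smallest taper ring gauge: loose bright steel ring, knurled band round the rim, outer diameter 46 mm, 30 mm high, lying flat. Smooth through bore, tapering from 29 mm at the underside to 21.5 mm at the top (wide end always down, as its plug needs). Point: the ring's centre, on its axis, 15 mm above its underside; z up along the axis. Weighs 0.15 to 0.7 kg.
- plug_large_seat (a point): largest taper plug gauge, fixed: bright steel cone, nose up, on a dark collar 60 mm wide in a brown wood block 76 mm square, 22 mm high. Cone 43 mm across at the collar, 33 mm 40 mm higher, then bevelled to 25 mm at the tip, 44 mm above the collar. Point: on the axis at the collar's top face, 28 mm above the shelf; z up. A ring fully home rests there, its centre 15 mm above the point, 2 mm play round the cone.
- plug_medium_seat (a point): middle taper plug gauge, fixed: bright steel cone, nose up, on a dark collar 49 mm wide in a brown wood block 68 mm square, 22 mm high. Cone 34 mm across at the collar, 24 mm 40 mm higher, then bevelled to 16 mm at the tip, 44 mm above the collar. Point: on the axis at the collar's top face, 28 mm above the shelf; z up. A ring fully home rests there, its centre 15 mm above the point, 2 mm play round the cone.
- plug_small_seat (a point): smallest taper plug gauge, fixed: bright steel cone, nose up, on a dark collar 38 mm wide in a brown wood block 58 mm square, 22 mm high. Cone 25 mm across at the collar, 15 mm 40 mm higher, then bevelled to 7 mm at the tip, 44 mm above the collar. Point: on the axis at the collar's top face, 28 mm above the shelf; z up. A ring fully home rests there, its centre 15 mm above the point, 2 mm play round the cone.
- stub_mid (a point): bystander: the green painted lift sub stub standing on the shelf, a waisted round steel piece 62 mm in diameter and 107 mm tall, loose; the point is half-way up its axis, z up.
- block_mid (a point): bystander: the white ceramic gauge block lying flat on the shelf, 35 x 20 x 9 mm, loose; the point is its centre, x along its length.
- torch_mid (a point): bystander: the red steel torch lying on the shelf, 130 mm long, 34 mm across the head, loose; the point is on its axis near the middle, x along the torch towards the head.
Not all that is in view belongs to the job. What is shaped like the part that bears ring_medium_mid but blue or yellow is not meant.

How it is judged:
At the end, for the whole second after the job is handed in: Each ring gauge is on the plug of its own size: centre within 8 mm of the plug's axis, resting on the collar (centre no more than 18 mm above the collar's top face, 15 mm being fully home), level within 0.08 rad, at rest and let go (horizontal distance between ring_large_mid and plug_large_seat below 0.008 m and z of ring_large_mid in the frame of plug_large_seat between 0.01 and 0.018 m and angle between each of ring_large_mid, ring_medium_mid, ring_small_mid's own z axis and vertical below 0.08 rad and linear speed of each of ring_large, ring_medium, ring_small below 0.02 m/s and contact force between the fingers and ring_large below 0.1 N and horizontal distance between ring_medium_mid and plug_medium_seat below 0.008 m and z of ring_medium_mid in the frame of plug_medium_seat between 0.01 and 0.018 m and contact force between the fingers and ring_medium below 0.1 N and horizontal distance between ring_small_mid and plug_small_seat below 0.008 m and z of ring_small_mid in the frame of plug_small_seat between 0.01 and 0.018 m and contact force between the fingers and ring_small below 0.1 N); the robot touches nothing.
It fails at once if the lift sub stub, the ceramic gauge block or the torch is pushed more than 20 mm from where it lay (distance of any of stub_mid, block_mid, torch_mid from where it was at the start of the episode above 0.02 m).
It fails at once if a ring gauge is dropped: it falls free of the gripper from more than about 35 mm (faster than 0.8 m/s) ((contact force between the fingers and ring_large below 0.05 N and linear speed of ring_large above 0.8 m/s) or (contact force between the fingers and ring_medium below 0.05 N and linear speed of ring_medium above 0.8 m/s) or (contact force between the fingers and ring_small below 0.05 N and linear speed of ring_small above 0.8 m/s)).
It also fails if it takes over 83 s, if anything falls off the work surface, if the arm or the gripper's body presses on something with over 40 N, if the wrist force passes 120 N, or if a joint passes its speed limit or range.

## Working session

There is one attempt and no reset: what is moved stays moved. The work goes in short steps, Python scripts to look and compute and a shell command to move; the robot and the scene stay as the last step left them, time stands still between calls to the robot, and variables do not carry over. Pictures are saved under pics/ and viewed, and the job is handed in when it is done.

```bash
ls; mkdir -p pics; python3 - <<'E'
from workcell import arm
import cv2,numpy as np
o=arm.get_obs();print({k:np.round(v,3).tolist() for k,v in o.items()},arm.finger_overhang)
for n in["scene","top","wrist"]:
    d=arm.get_image(n);cv2.imwrite(f"pics/a_{n}.png",d["pixels"])
    print(n,d["camera_matrix"].round(1).tolist(),np.round(d["D"],4).tolist(),np.round(d.get("T",d.get("T_tool_cam")),4).tolist())
E
```

```text
pics
{'t': 0.0, 'q': [1.201, 0.69, -0.195, 1.566, 0.157, 0.902, -0.215], 'joint_velocities': [-0.001, -0.002, -0.001, -0.002, 0.001, -0.0, 0.0], 'tau': [0.0, -53.96, -1.266, -15.854, 0.009, 0.01, 0.0], 'eef_pos': [0.245, -0.574, 0.247], 'tool_rot': [-0.0, 0.835, -0.551, -0.001], 'contact_force': [-0.019, -0.496, 0.047], 'ft_torque': [-0.024, 0.012, 0.013], 'finger_gap': 1.002} 0.017
scene [[493.5, 0.0, 276.1], [0.0, 493.5, 212.7], [0.0, 0.0, 1.0]] [0.0507, 0.0, 0.0, 0.0, 0.0] [[0.8661, 0.3092, -0.3927, 1.1034], [0.4998, -0.5258, 0.6883, -0.9094], [0.0064, -0.7924, -0.6099, 0.892], [0.0, 0.0, 0.0, 1.0]]
top [[462.9, 0.0, 276.7], [0.0, 462.9, 211.1], [0.0, 0.0, 1.0]] [0.0376, 0.0, 0.0, 0.0, 0.0] [[0.0117, -0.9821, 0.1877, 0.3666], [-0.9998, -0.008, 0.0203, -0.0122], [-0.0184, -0.1879, -0.982, 1.1683], [0.0, 0.0, 0.0, 1.0]]
wrist [[367.9, 0.0, 275.5], [0.0, 367.9, 201.7], [0.0, 0.0, 1.0]] [-0.0275, 0.0, 0.0, 0.0, 0.0] [[1.0, -0.0002, -0.0006, 0.0003], [0.0004, 0.9561, 0.2931, -0.0745], [0.0005, -0.2931, 0.9561, -0.1262], [0.0, 0.0, 0.0, 1.0]]
```

View pics/a_scene.png

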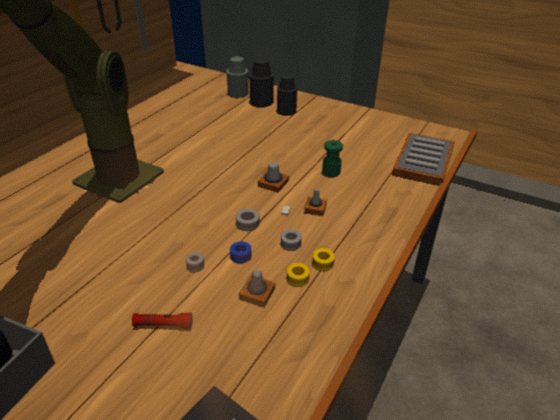

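View pics/a_top.png

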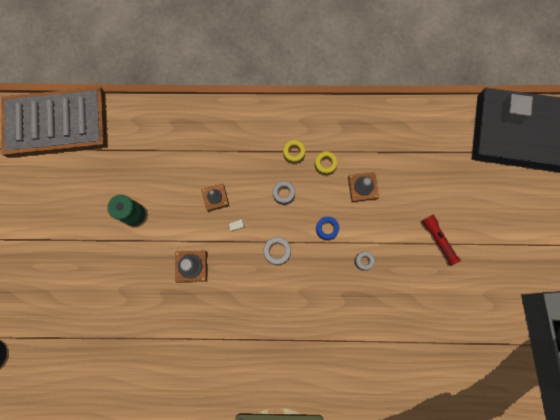

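View pics/a_wrist.png

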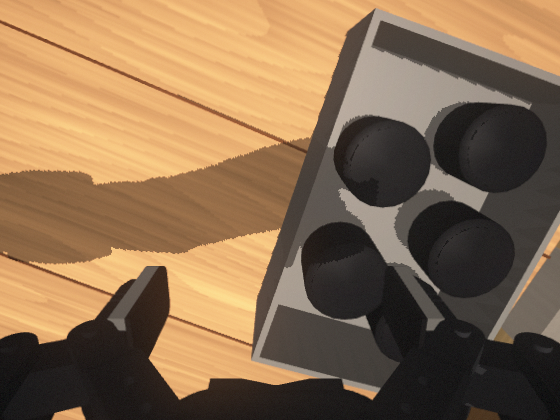

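```bash
cat > h.py <<'E'
import cv2,numpy as np
from workcell import arm
from scipy.spatial.transform import Rotation as R
def toolT(o):
    q=np.array(o["tool_rot"]);T=np.eye(4);T[:3,:3]=R.from_quat(q[[1,2,3,0]]).as_matrix();T[:3,3]=o["eef_pos"];return T
def get(n):
    o=arm.get_obs();d=arm.get_image(n)
    T=d["T"] if "T" in d else toolT(o)@np.array(d["T_tool_cam"])
    return d["pixels"],np.array(d["camera_matrix"]),np.array(d["D"]),np.array(T),o
def cast(px,K,D,T,z):
    u=cv2.undistortPoints(np.array(px,float).reshape(-1,1,2),K,D).reshape(-1,2)
    r=np.c_[u,np.ones(len(u))]@T[:3,:3].T
    s=(z-T[2,3])/r[:,2]
    return T[:3,3]+r*s[:,None]
def proj(P,K,D,T):
    Ti=np.linalg.inv(T)
    return cv2.projectPoints(np.array(P,float).reshape(-1,1,3),cv2.Rodrigues(Ti[:3,:3])[0],Ti[:3,3],K,D)[0].reshape(-1,2)
def blobs(mask,amin=30):
    n,l,s,c=cv2.connectedComponentsWithStats(mask.astype(np.uint8))
    return [(i,s[i],c[i]) for i in range(1,n) if s[i][4]>=amin],l
E
python3 - <<'E'
from h import *
im,K,D,T,o=get("top")
hsv=cv2.cvtColor(im,cv2.COLOR_BGR2HSV)
m=(hsv[...,1]<60)&(hsv[...,2]>60); m[:100]=0;m[320:]=0
b,l=blobs(m,25)
for i,s,c in b:
    cnt=cv2.findContours((l==i).astype(np.uint8),0,1)[0][0][:,0]
    p=cast(cnt,K,D,T,0.03);ctr,rad=cv2.minEnclosingCircle(p[:,:2].astype(np.float32))
    print(s.tolist(),c.round(1),np.round(ctr,3),"diam",round(2*rad,4))
m=(hsv[...,0]<14)&(hsv[...,1]>120)&(hsv[...,2]<130); m[:100]=0;m[320:]=0
b,l=blobs(m,100)
for i,s,c in b:
    print("br",s.tolist(),c.round(1),cast([c],K,D,T,0.022).round(3))
cv2.imwrite("pics/b.png",cv2.resize(im[110:310,90:480],None,fx=2,fy=2,interpolation=cv2.INTER_CUBIC))
E
```

```text
[5, 100, 94, 50, 4144] [ 49.6 122.3] [0.821 0.6  ] diam 0.2723
[509, 100, 25, 16, 355] [521.2 107.1] [ 0.863 -0.611] diam 0.0701
[355, 177, 18, 17, 153] [363.3 183.5] [ 0.653 -0.207] diam 0.0464
[273, 181, 22, 23, 295] [283.5 192. ] [ 0.633 -0.005] diam 0.0593
[208, 190, 13, 13, 85] [212.4 195.8] [0.623 0.17 ] diam 0.0342
[229, 220, 15, 11, 107] [235.8 224.9] [0.548 0.112] diam 0.0356
[264, 237, 27, 28, 391] [276.8 250.6] [0.485 0.01 ] diam 0.0683
[355, 251, 20, 19, 226] [364.5 260.5] [ 0.464 -0.205] diam 0.0472
[178, 255, 24, 23, 340] [188.5 266. ] [0.446 0.223] diam 0.0574
[543, 292, 17, 28, 388] [552.4 304.8] [ 0.364 -0.644] diam 0.0693
br [3, 100, 104, 57, 614] [ 73.  140.8] [[0.767 0.543 0.022]]
br [349, 175, 28, 27, 176] [361.6 187. ] [[ 0.65  -0.203  0.022]]
br [421, 215, 40, 51, 472] [440.5 241.1] [[ 0.514 -0.393  0.022]]
```

View pics/b.png

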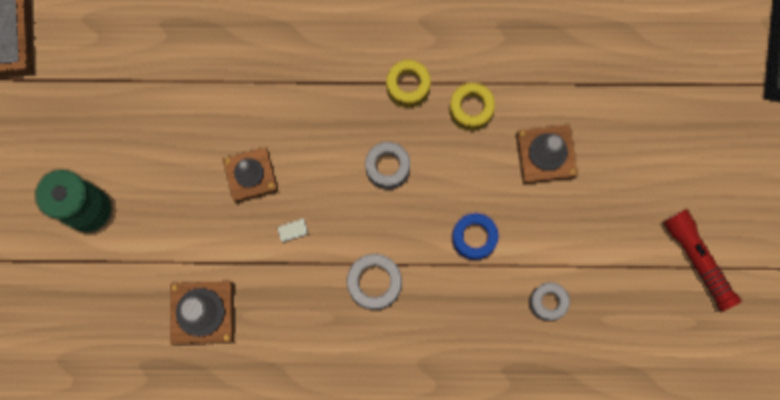

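```bash
cat >> h.py <<'E'
def go(x,y,z,jaw=None):
    "print tool-frame shift (and turn) to TCP target; jaw = world angle of tool x, mod pi"
    o=arm.get_obs();T=toolT(o);d=T[:3,:3].T@(np.array([x,y,z])-T[:3,3])
    a=np.arctan2(T[1,0],T[0,0]);t=0
    if jaw is not None: t=-((jaw-a+np.pi/2)%np.pi-np.pi/2)
    print("t",round(o["t"],2),"pos",np.round(T[:3,3],4),"jaw",round(a,3),"tilt",round(np.arccos(-T[2,2]),4),"| shift",d.round(4),"turn",round(t,3),"dist",round(np.linalg.norm(d),3),"q7",round(o["q"][6],2),"gap",round(o["finger_gap"]*.0854,4),"F",np.round(o["contact_force"],1))
E
python3 - <<'E'
from h import *
im,K,D,T,o=get("top")
print(cast([[326.5,162],[294,151.5],[328,228],[364,187],[215,197],[190,266],[236,225],[130,212]],K,D,T,0.022).round(3))
go(0.464,-0.205,0.22)
E
```

```text
[[ 0.715 -0.115  0.022]
 [ 0.743 -0.032  0.022]
 [ 0.544 -0.117  0.022]
 [ 0.65  -0.209  0.022]
 [ 0.621  0.169  0.022]
 [ 0.446  0.224  0.022]
 [ 0.549  0.113  0.022]
 [ 0.58   0.382  0.022]]
t 0.25 pos [ 0.2455 -0.5745  0.2479] jaw -1.167 tilt 0.0008 | shift [-0.2539 -0.3462  0.0281] turn 0 dist 0.43 q7 -0.22 gap 0.0853 F [-0.1  0.3 -0.1]
```

```bash
python3 -m inch '[[-0.025,-0.035,0],[-0.052,-0.071,0],[-0.08,-0.108,0],[-0.108,-0.145,0],[-0.134,-0.182,0]]'; python3 -m inch '[[-0.028,-0.038,0,0],[-0.056,-0.076,0,0],[-0.084,-0.114,0,0],[-0.11,-0.15,0.01,0],[-0.12,-0.164,0.028,0]]'
```

```text
t: 0.75
eef_pos: [0.3531, -0.3958, 0.2213]
tool_rot: [-0.001, 0.836, -0.548, 0.002]
contact_force: [0.8, 0.2, -0.7]
finger_gap: 1.0invalid input
```

```bash
python3 -m inch '[[-0.028,-0.038,0,0],[-0.056,-0.076,0,0],[-0.084,-0.114,0,0],[-0.11,-0.15,0,0],[-0.134,-0.182,0,0]]'; python3 - <<'E'
from h import *
im,K,D,T,o=get("wrist")
cv2.imwrite("pics/w1.png",im); go(0.464,-0.205,0.22)
print(proj([[.464,-.205,.03]],K,D,T))
E
```

```text
t: 1.25
eef_pos: [0.4652, -0.2029, 0.2204]
tool_rot: [-0.0, 0.835, -0.55, 0.0]
contact_force: [0.4, -0.9, 1.0]
finger_gap: 0.999
t 1.3 pos [ 0.4698 -0.195   0.2206] jaw -1.155 tilt 0.0078 | shift [0.0068 0.0094 0.0005] turn 0 dist 0.012 q7 -0.97 gap 0.0856 F [ 4.   6.4 -0.3]
[[276.99983611 179.5562502 ]]
```

View pics/w1.png

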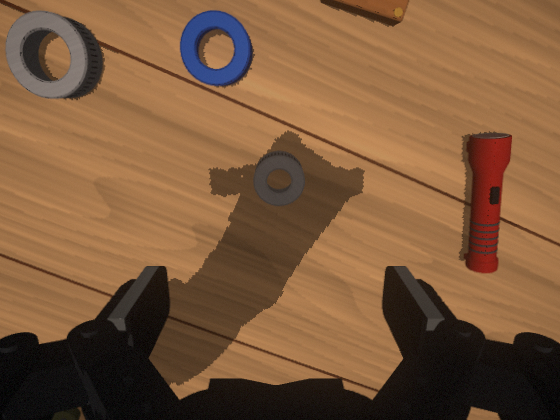

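```bash
cat >> h.py <<'E'
from scipy.optimize import least_squares
def ringfit(cam,guess,dia,z=0.03,smax=70,tag=None):
    im,K,D,T,o=get(cam)
    hsv=cv2.cvtColor(im,cv2.COLOR_BGR2HSV)
    m=(hsv[...,1]<smax).astype(np.uint8)
    a=np.linspace(0,2*np.pi,40);g=np.array([guess[0],guess[1],z])
    roi=np.zeros_like(m);pp=proj(g+np.c_[np.cos(a),np.sin(a),0*a]*dia*.75,K,D,T)
    cv2.fillConvexPoly(roi,pp.astype(np.int32),1)
    m&=roi
    m=cv2.medianBlur(m,3)
    n,l,s,c=cv2.connectedComponentsWithStats(m);i=1+np.argmax(s[1:,4])
    cnt=max(cv2.findContours((l==i).astype(np.uint8),0,1)[0],key=cv2.contourArea)[:,0].astype(float)
    # grow half a pixel outwards
    c0=cnt.mean(0);cnt=cnt+0.5*(cnt-c0)/np.linalg.norm(cnt-c0,axis=1)[:,None]
    P=cast(cnt,K,D,T,z)[:,:2];ctr=P.mean(0);away=ctr-T[:2,3];away/=np.linalg.norm(away)
    for _ in range(3):
        s_=P[(P-ctr)@away>-0.1*dia]
        f=least_squares(lambda v:np.hypot(*(s_-v).T)-dia/2,ctr,loss="soft_l1",f_scale=.0007);ctr=f.x
    f2=least_squares(lambda v:np.hypot(*(s_-v[:2]).T)-v[2],[*ctr,dia/2],loss="soft_l1",f_scale=.0007).x
    print(cam,"ring",ctr.round(4),"res mm",round(1e3*np.abs(f.fun).mean(),2),"free",f2.round(4)*[1,1,2],"n",len(s_))
    if tag:
        v=im.copy();q=proj(np.c_[ctr+np.c_[np.cos(a),np.sin(a)]*dia/2,z+0*a],K,D,T)
        cv2.polylines(v,[np.round(q).astype(np.int32)],True,(0,255,0),1);x,y=q.mean(0).astype(int)
        v=v[max(0,y-90):y+90,max(0,x-120):x+120];cv2.imwrite(f"pics/{tag}.png",cv2.resize(v,None,fx=3,fy=3))
    return ctr
E
python3 -m inch '[[0,0,0,0],[0,0,0,0]]'; python3 - <<'E'
from h import *
for k,(g,d) in dict(L=((.485,.010),.068),M=((.633,-.005),.057),S=((.464,-.205),.046)).items():
    ringfit("top",g,d); ringfit("scene",g,d,tag="s_"+k)
c=ringfit("wrist",(.464,-.205),.046,tag="w_S")
go(*c,.1)
E
```

```text
t: 1.5
eef_pos: [0.4635, -0.2059, 0.2203]
tool_rot: [0.001, 0.834, -0.551, -0.0]
contact_force: [-0.2, -1.3, -0.1]
finger_gap: 1.0
top ring [0.4862 0.0099] res mm 0.56 free [0.4864 0.0099 0.0678] n 43
scene ring [0.4849 0.0088] res mm 1.31 free [0.484  0.0104 0.065 ] n 28
top ring [ 0.635  -0.0053] res mm 0.49 free [ 0.6356 -0.0053  0.056 ] n 34
scene ring [ 0.6344 -0.0065] res mm 0.83 free [ 0.6334 -0.0053  0.0544] n 26
top ring [ 0.4715 -0.2154] res mm 1.33 free [ 0.4727 -0.2177  0.0418] n 30Traceback (most recent call last):
  File "<stdin>", line 3, in <module>
  File "h.py", line 37, in ringfit
    n,l,s,c=cv2.connectedComponentsWithStats(m);i=1+np.argmax(s[1:,4])
                                                    ~~~~~~~~~^^^^^^^^^
    return _wrapfunc(a, 'argmax', axis=axis, out=out, **kwds)
    return bound(*args, **kwds)
ValueError: attempt to get argmax of an empty sequence
```

The small ring is hidden by the arm in the fixed views; using the wrist view.

```bash
python3 - <<'E'
from h import *
c=ringfit("wrist",(.464,-.205),.046,tag="w_S")
c=ringfit("wrist",(.464,-.205),.046,smax=95)
go(*c,.1)
E
```

```text
wrist ring [ 0.4641 -0.2067] res mm 0.24 free [ 0.4637 -0.2069  0.0454] n 81
wrist ring [ 0.4637 -0.2069] res mm 0.24 free [ 0.4634 -0.2069  0.0456] n 81
t 1.9 pos [ 0.4637 -0.2059  0.2203] jaw -1.168 tilt 0.0002 | shift [0.0009 0.0004 0.1203] turn 0 dist 0.12 q7 -0.97 gap 0.0855 F [ 0.9 -0.4 -0. ]
```

View pics/w_S.png

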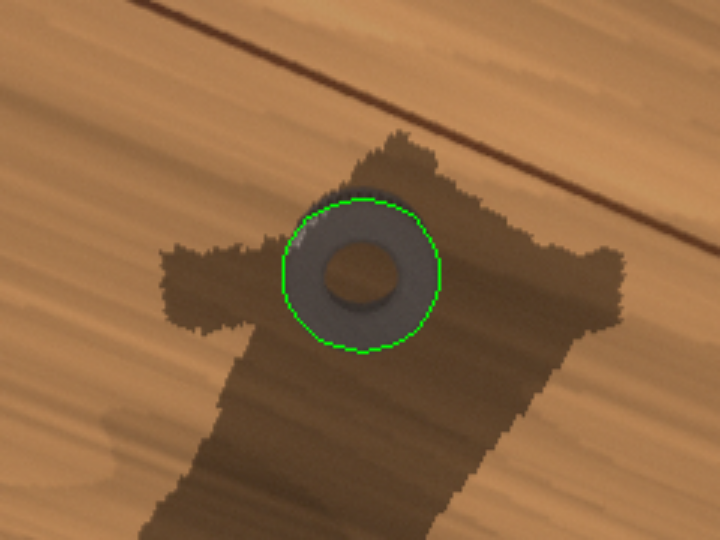

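```bash
python3 -m inch '[[0.0005,0.0005,0.04,0],[0.0005,0.0005,0.08,0],[0.0005,0.0005,0.12,0],[0.0005,0.0005,0.15,0],[0.0005,0.0005,0.165,0]]'; python3 -m inch '[[0,0,0.015,0],[0,0,0.025,0],[0,0,0.031,0],[0,0,0.032,0],[0,0,0.032,0]]';python3 - <<'E'
from h import *
im,K,D,T,o=get("wrist"); cv2.imwrite("pics/w2.png",im);go(.464,-.2068,.022)
E
```

```text
t: 2.4
eef_pos: [0.4626, -0.2056, 0.0528]
tool_rot: [0.0, 0.835, -0.551, -0.002]
contact_force: [-0.0, 0.5, 0.1]
finger_gap: 0.998
t: 2.9
eef_pos: [0.464, -0.2061, 0.0236]
tool_rot: [-0.0, 0.835, -0.551, 0.0]
contact_force: [-0.5, -0.1, 0.5]
finger_gap: 1.003
t 2.95 pos [ 0.464  -0.2061  0.0238] jaw -1.167 tilt 0.001 | shift [0.0006 0.0003 0.0018] turn 0 dist 0.002 q7 -1.03 gap 0.0855 F [1.  0.1 0.4]
```

View pics/w2.png

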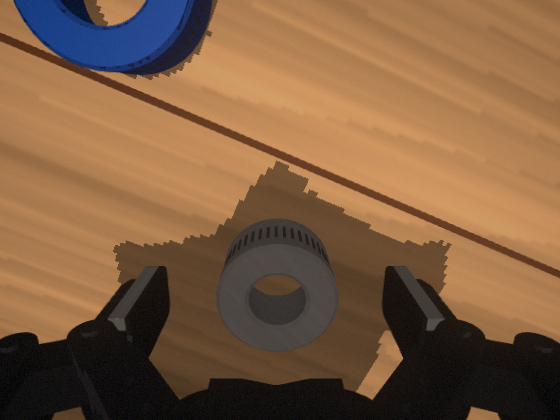

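```bash
python3 -m inch '[[0,0,0,0],[0,0,0,0],[0,0,0,0],[0,0,0,0],[0,0,0,0]]' 0.02 60; python3 -m inch '[[0,0,0,0],[0,0,0,0]]';python3 - <<'E'
from h import *
im,K,D,T,o=get("wrist"); cv2.imwrite("pics/w3.png",im);go(.464,-.2068,.022)
E
```

```text
t: 3.45
eef_pos: [0.464, -0.2061, 0.024]
tool_rot: [-0.0, 0.834, -0.551, 0.001]
contact_force: [-1.2, 0.1, 6.0]
finger_gap: 0.519
t: 3.65
eef_pos: [0.464, -0.2061, 0.0241]
tool_rot: [-0.0, 0.834, -0.551, 0.001]
contact_force: [-0.5, 0.0, 7.1]
finger_gap: 0.517
t 3.7 pos [ 0.464  -0.2061  0.0241] jaw -1.167 tilt 0.0011 | shift [0.0006 0.0003 0.0021] turn 0 dist 0.002 q7 -1.03 gap 0.0441 F [-1.3 -0.2  5.6]
```

View pics/w3.png

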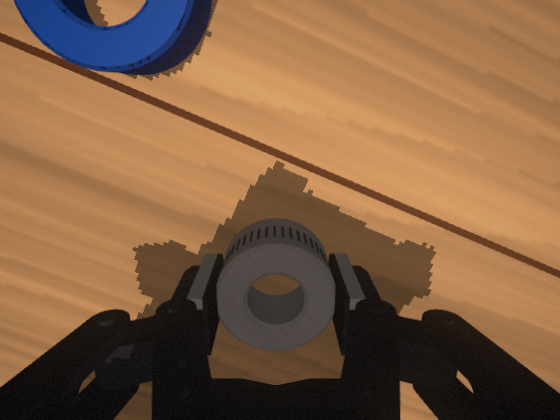

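```bash
python3 -m inch '[[0,0,-0.01,0],[0,0,-0.03,0],[0,0,-0.07,0],[0,0,-0.11,0],[0,0,-0.15,0]]'; python3 - <<'E'
from h import *
go(.566,.145,.2)
E
```

```text
t: 4.2
eef_pos: [0.4629, -0.2057, 0.175]
tool_rot: [0.0, 0.835, -0.551, -0.001]
contact_force: [0.9, -0.3, -3.5]
finger_gap: 0.514
t 4.2 pos [ 0.4629 -0.2057  0.175 ] jaw -1.167 tilt 0.0012 | shift [-0.2819 -0.2326 -0.0251] turn 0 dist 0.366 q7 -0.99 gap 0.0439 F [ 0.9 -0.3 -3.5]
```

```bash
python3 -m inch '[[-0.02,-0.016,-0.01,0],[-0.05,-0.041,-0.025,0],[-0.085,-0.07,-0.025,0],[-0.12,-0.099,-0.025,0],[-0.155,-0.128,-0.025,0]]'; python3 -m inch '[[-0.035,-0.029,0,0],[-0.07,-0.058,0,0],[-0.1,-0.083,0,0],[-0.12,-0.1,0,0],[-0.127,-0.105,0,0]]';python3 -m inch '[[0,0,0,0],[0,0,0,0],[0,0,0,0]]'; python3 - <<'E'
from h import *
im,K,D,T,o=get("wrist"); cv2.imwrite("pics/w4.png",im);go(.566,.145,.2)
E
```

```text
t: 4.7
eef_pos: [0.5201, -0.0115, 0.1988]
tool_rot: [0.0, 0.834, -0.551, -0.0]
contact_force: [0.5, -0.4, -3.1]
finger_gap: 0.52
t: 5.2
eef_pos: [0.5669, 0.1496, 0.1984]
tool_rot: [-0.001, 0.836, -0.549, -0.001]
contact_force: [-0.1, 0.6, -2.6]
finger_gap: 0.515
t: 5.5
eef_pos: [0.5667, 0.1423, 0.1983]
tool_rot: [0.001, 0.834, -0.552, 0.0]
contact_force: [0.0, -0.2, -3.4]
finger_gap: 0.514
t 5.55 pos [0.5669 0.1426 0.1983] jaw -1.17 tilt 0.0017 | shift [-0.0026 -0.0001 -0.0017] turn 0 dist 0.003 q7 -1.54 gap 0.0442 F [ 0.2 -0.3 -2.3]
```

View pics/w4.png

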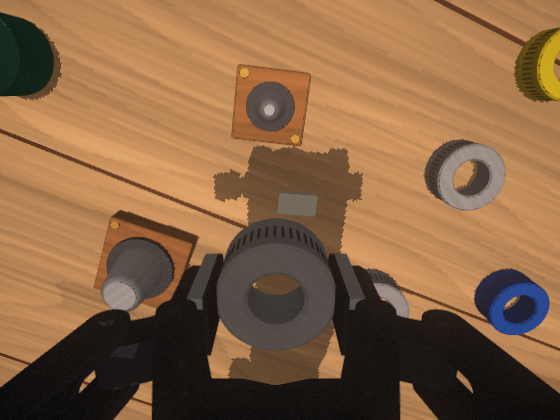

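```bash
cat >> h.py <<'E'
def circ(P,r=None):
    c=P.mean(0)
    f=least_squares(lambda v:np.hypot(*(P-v[:2]).T)-(v[2] if r is None else r),[*c,.02],loss="soft_l1",f_scale=.0007)
    return f.x,np.abs(f.fun).mean()
def plugfit(cam,guess,collar,block,tip,tag=None,seed=0.6):
    im,K,D,T,o=get(cam);hsv=cv2.cvtColor(im,cv2.COLOR_BGR2HSV)
    a=np.linspace(0,2*np.pi,60);C=np.c_[np.cos(a),np.sin(a)];g=np.array(guess)
    # collar: low-saturation blob
    m=(hsv[...,1]<110).astype(np.uint8)
    roi=np.zeros_like(m);cv2.fillConvexPoly(roi,proj(np.c_[g+C*block*.62,.028+0*a],K,D,T).astype(np.int32),1)
    m=cv2.medianBlur(m&roi,3)
    n,l,s,c=cv2.connectedComponentsWithStats(m);i=1+np.argmax(s[1:,4])
    cnt=max(cv2.findContours((l==i).astype(np.uint8),0,1)[0],key=cv2.contourArea)[:,0].astype(float)
    cnt+=0.5*(cnt-cnt.mean(0))/np.linalg.norm(cnt-cnt.mean(0),axis=1)[:,None]
    P=cast(cnt,K,D,T,.028)[:,:2]
    v,res=circ(P,collar/2);vf,rf=circ(P)
    print("collar",v[:2].round(4),"res",round(res*1e3,2),"free",vf.round(4))
    im2=im.copy()
    for (cc,r,z) in ((v[:2],collar/2,.028),(v[:2],tip/2,.072)):
        cv2.polylines(im2,[np.round(proj(np.c_[cc+C*r,z+0*a],K,D,T)*8).astype(np.int32)],True,(0,255,0),1,shift=3)
    x,y=proj([[*v[:2],.04]],K,D,T)[0].astype(int)
    w=im2[max(0,y-75):y+75,max(0,x-100):x+100]
    if tag: cv2.imwrite(f"pics/{tag}.png",cv2.resize(w,None,fx=4,fy=4,interpolation=cv2.INTER_CUBIC))
    return v[:2],(im,K,D,T,o)
E
python3 - <<'E'
from h import *
c,_=plugfit("wrist",(.621,.169),.038,.058,.007,tag="p_S")
o=arm.get_obs();T=toolT(o)
r=ringfit("wrist",T[:2,3],.046,z=T[2,3]+.006,tag="h_S")
print("held ring in tool",T[:2,:2].T@(r-T[:2,3]))
go(*c,.2)
E
```

```text
collar [0.6216 0.1698] res 0.29 free [0.6216 0.1698 0.0187]
wrist ring [0.5673 0.1425] res mm 0.32 free [0.5672 0.1425 0.046 ] n 199
held ring in tool [ 5.52824118e-04 -4.26478666e-05]
t 5.65 pos [0.5671 0.1434 0.1984] jaw -1.169 tilt 0.0008 | shift [-0.003  -0.0605 -0.0017] turn 0 dist 0.061 q7 -1.54 gap 0.044 F [ 0.2 -0.2 -3.3]
```

View pics/p_S.png

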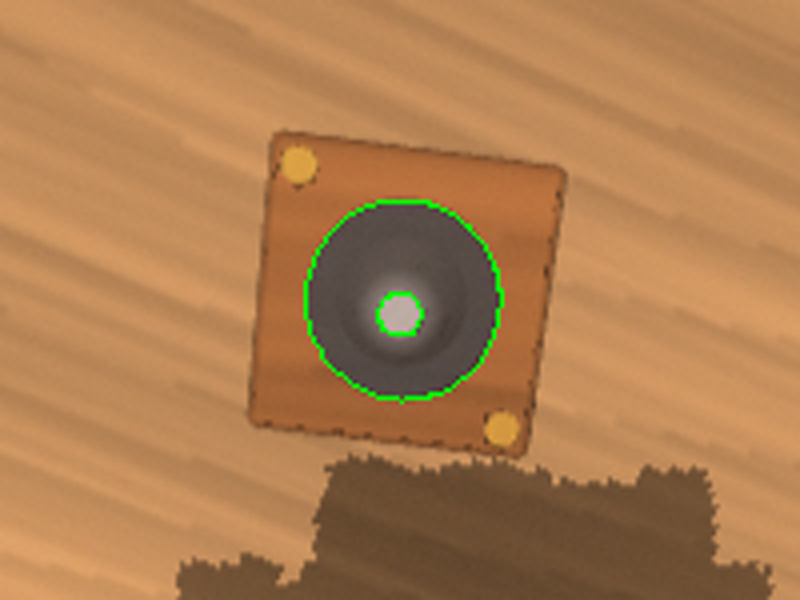

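View pics/h_S.png

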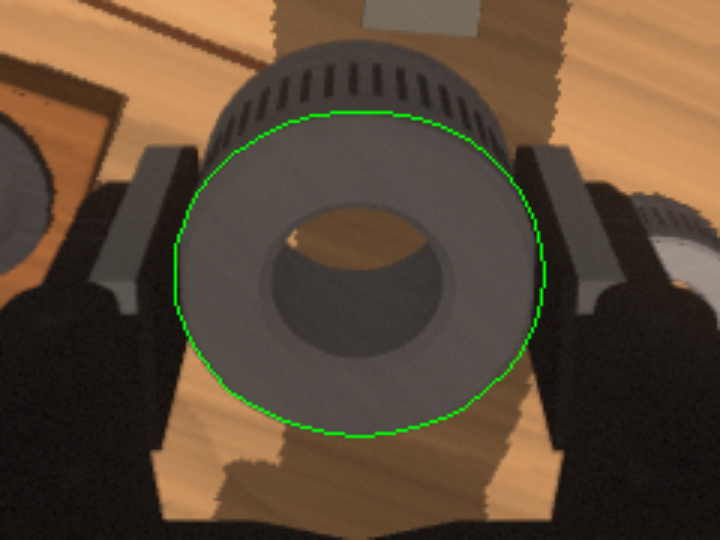

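```bash
python3 -m inch '[[-0.0015,-0.025,0,0],[-0.003,-0.05,0,0],[-0.0035,-0.0605,0,0],[-0.0035,-0.0605,0,0],[-0.0035,-0.0605,0,0]]';python3 -m inch '[[0,0,0.02,0],[0,0,0.055,0],[0,0,0.09,0],[0,0,0.1,0],[0,0,0.1,0]]'; python3 - <<'E'
from h import *
P=[]
for _ in range(2):
  go(.6216,.1698,.053)
im,K,D,T,o=get("wrist"); cv2.imwrite("pics/w5.png",im)
E
```

```text
t: 6.15
eef_pos: [0.6206, 0.171, 0.1979]
tool_rot: [0.001, 0.834, -0.551, -0.0]
contact_force: [-0.4, -0.0, -3.4]
finger_gap: 0.516
t: 6.65
eef_pos: [0.6197, 0.171, 0.097]
tool_rot: [0.002, 0.834, -0.551, -0.001]
contact_force: [0.6, 0.5, -2.6]
finger_gap: 0.517
t 6.65 pos [0.6197 0.171  0.097 ] jaw -1.167 tilt 0.0044 | shift [ 0.0019 -0.0015  0.044 ] turn 0 dist 0.044 q7 -1.55 gap 0.0442 F [ 0.6  0.5 -2.6]
t 6.65 pos [0.6197 0.171  0.097 ] jaw -1.167 tilt 0.0044 | shift [ 0.0019 -0.0015  0.044 ] turn 0 dist 0.044 q7 -1.55 gap 0.0442 F [ 0.6  0.5 -2.6]
```

View pics/w5.png

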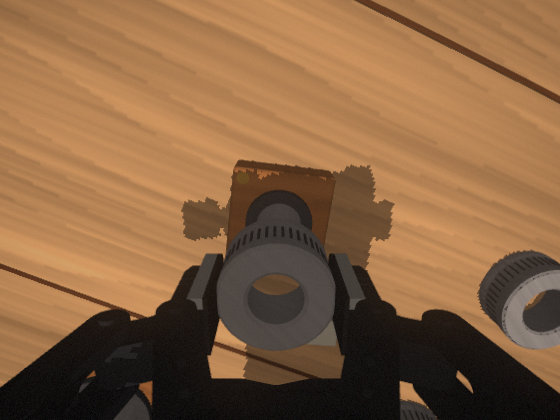

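```bash
python3 -m inch '[[0,0,0,0],[0,0,0,0],[0,0,0,0]]'; python3 - <<'E'
from h import *
go(.6214,.1703,.0525)
plugfit("wrist",(.621,.169),.038,.058,.007,tag="p_S2")
E
```

```text
t: 7.0
eef_pos: [0.6222, 0.1722, 0.0997]
tool_rot: [-0.001, 0.835, -0.551, 0.001]
contact_force: [-0.3, -0.2, -3.0]
finger_gap: 0.517
t 7.0 pos [0.6222 0.1722 0.0997] jaw -1.167 tilt 0.0024 | shift [0.0014 0.0016 0.0472] turn 0 dist 0.047 q7 -1.55 gap 0.0441 F [-0.3 -0.2 -3. ]
collar [0.6128 0.1646] res 7.92 free [0.6124 0.1662 0.0278]
```

View pics/p_S2.png

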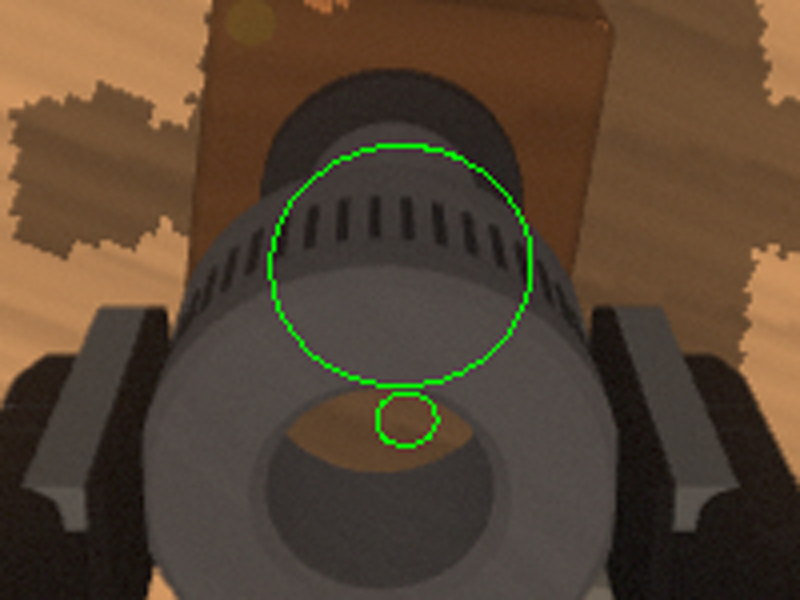

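```bash
python3 -m inch '[[0.0013,0.0015,0,0],[0.0013,0.0015,0,0],[0.0013,0.0015,0.01,0],[0.0013,0.0015,0.02,0],[0.0013,0.0015,0.02,0]]'; python3 -m inch '[[0,0,0,0],[0,0,0,0]]'; python3 - <<'E'
from h import *
go(.6214,.1703,.0525)
E
```

```text
t: 7.55
eef_pos: [0.6189, 0.1698, 0.076]
tool_rot: [0.002, 0.835, -0.551, -0.001]
contact_force: [-0.4, 0.3, -2.6]
finger_gap: 0.514
t: 7.75
eef_pos: [0.6207, 0.1703, 0.0783]
tool_rot: [-0.0, 0.835, -0.551, 0.0]
contact_force: [-0.2, 1.1, -2.6]
finger_gap: 0.513
t 7.75 pos [0.6207 0.1703 0.0783] jaw -1.167 tilt 0.0003 | shift [ 0.0003 -0.0006  0.0258] turn 0 dist 0.026 q7 -1.55 gap 0.0438 F [-0.2  1.1 -2.6]
```

```bash
python3 -m inch '[[0.0002,-0.0005,0.005,0],[0.0002,-0.0005,0.01,0],[0.0002,-0.0005,0.014,0],[0.0002,-0.0005,0.018,0],[0.0002,-0.0005,0.02,0]]'; python3 -m inch '[[0,0,0.001,0],[0,0,0.002,0],[0,0,0.003,0],[0,0,0.004,0],[0,0,0.005,0]]'; python3 - <<'E'
from h import *
go(.6214,.1703,.0525)
E
```

```text
t: 8.25
eef_pos: [0.6208, 0.1701, 0.0577]
tool_rot: [0.0, 0.835, -0.551, -0.0]
contact_force: [-0.0, 0.9, -2.7]
finger_gap: 0.514
t: 8.75
eef_pos: [0.6212, 0.1702, 0.0533]
tool_rot: [-0.0, 0.835, -0.551, 0.0]
contact_force: [0.6, 0.1, -2.9]
finger_gap: 0.519
t 8.75 pos [0.6212 0.1702 0.0533] jaw -1.167 tilt 0.0002 | shift [ 0.     -0.0003  0.0008] turn 0 dist 0.001 q7 -1.56 gap 0.0443 F [ 0.6  0.1 -2.9]
```

```bash
python3 -m inch '[[0,0,0.0005,0],[0,0,0.001,0],[0,0,0.0015,0],[0,0,0.0015,0]]'; python3 -m inch '[[0,0,0,0],[0,0,0,0],[0,0,0,0],[0,0,0,0]]' 0.085; python3 - <<'E'
from h import *
go(.6214,.1703,.0525)
im,K,D,T,o=get("wrist"); cv2.imwrite("pics/w6.png",im)
E
```

```text
t: 9.15
eef_pos: [0.6211, 0.1702, 0.0522]
tool_rot: [-0.0, 0.835, -0.551, 0.0]
contact_force: [-1.5, 1.1, 1.5]
finger_gap: 0.52
t: 9.55
eef_pos: [0.6213, 0.1703, 0.0519]
tool_rot: [-0.0, 0.835, -0.551, 0.0]
contact_force: [-0.3, 0.2, -0.6]
finger_gap: 0.997
t 9.55 pos [0.6213 0.1703 0.0519] jaw -1.167 tilt 0.0004 | shift [ 0.     -0.0001 -0.0006] turn 0 dist 0.001 q7 -1.56 gap 0.0852 F [-0.3  0.2 -0.6]
```

View pics/w6.png

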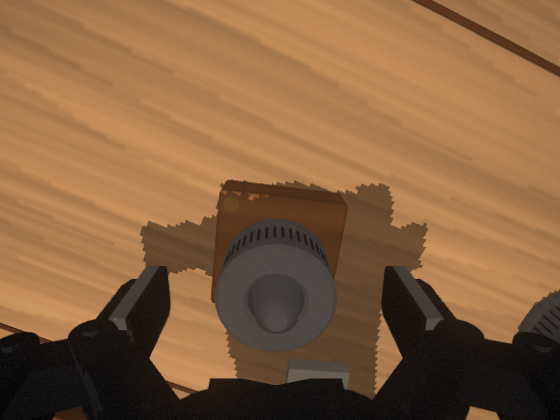

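```bash
python3 -m inch '[[0,0,-0.02,0],[0,0,-0.06,0],[0,0,-0.1,0],[0.02,0.007,-0.14,0],[0.05,0.017,-0.16,0]]'; python3 -m inch '[[0.035,0.012,0,0],[0.07,0.024,0,0],[0.1,0.034,0,0],[0.116,0.04,0,0],[0.116,0.04,0,0]]'; python3 -m inch '[[0,0,0,0],[0,0,0,0],[0,0,0,0],[0,0,0,0]]'; python3 - <<'E'
from h import *
c=ringfit("wrist",(.634,-.0055),.057,tag="w_M")
plugfit("top",(.6214,.1703),.046,.058,.007,tag="chk_S")
go(*c,.05)
im,K,D,T,o=get("wrist"); cv2.imwrite("pics/w7.png",im)
E
```

```text
t: 10.1
eef_pos: [0.6266, 0.1206, 0.2157]
tool_rot: [-0.003, 0.836, -0.549, 0.001]
contact_force: [0.6, -1.0, -0.7]
finger_gap: 0.996
t: 10.6
eef_pos: [0.6338, -0.0084, 0.2117]
tool_rot: [0.001, 0.833, -0.553, 0.001]
contact_force: [0.3, 0.5, -0.6]
finger_gap: 0.993
t: 11.0
eef_pos: [0.6339, -0.0032, 0.2118]
tool_rot: [-0.0, 0.835, -0.55, -0.0]
contact_force: [0.9, -0.6, 0.7]
finger_gap: 0.998
wrist ring [ 0.635  -0.0055] res mm 0.29 free [ 0.6345 -0.0056  0.0562] n 102
collar [0.6258 0.1734] res 3.29 free [0.6262 0.1734 0.0262]
t 11.1 pos [ 0.6339 -0.004   0.2118] jaw -1.166 tilt 0.0002 | shift [ 0.0018 -0.0004  0.1618] turn 0 dist 0.162 q7 -1.29 gap 0.0853 F [ 0.5 -0.6 -0.1]
```

View pics/w7.png

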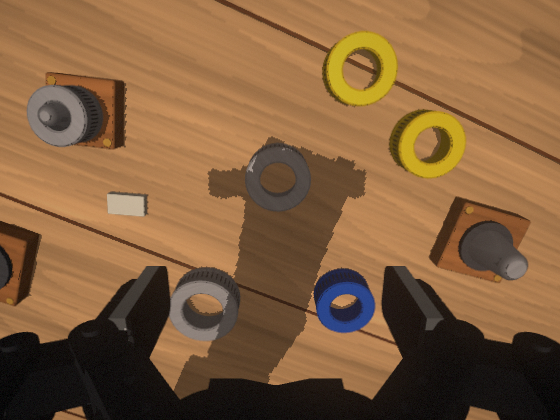

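View pics/w_M.png

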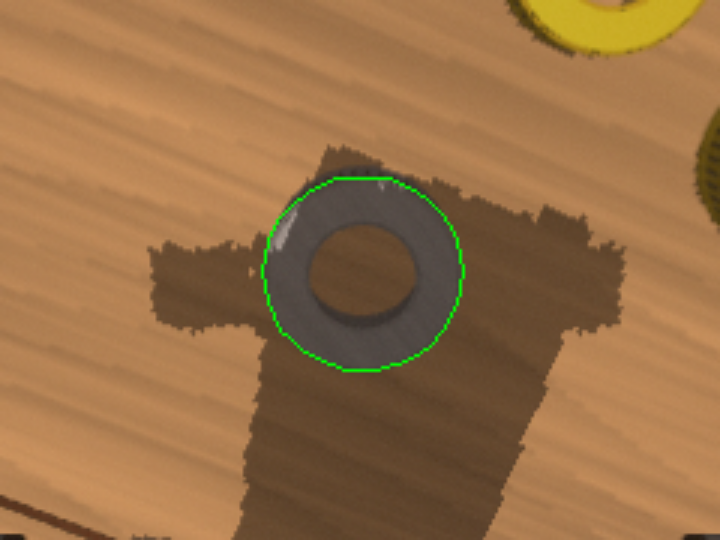

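```bash
python3 -m inch '[[0.0015,-0.0005,0.04,0],[0.0015,-0.0005,0.08,0],[0.0015,-0.0005,0.12,0],[0.0015,-0.0005,0.15,0],[0.0015,-0.0005,0.165,0]]'; python3 -m inch '[[0,0,0.01,0],[0,0,0.018,0],[0,0,0.023,0],[0,0,0.023,0],[0,0,0.023,0]]';python3 - <<'E'
from h import *
im,K,D,T,o=get("wrist"); cv2.imwrite("pics/w8.png",im);go(.635,-.0055,.0235)
E
```

```text
t: 11.65
eef_pos: [0.6332, -0.006, 0.0439]
tool_rot: [0.001, 0.835, -0.551, -0.002]
contact_force: [-0.7, 0.8, 0.5]
finger_gap: 0.995
t: 12.15
eef_pos: [0.6356, -0.006, 0.0247]
tool_rot: [-0.0, 0.835, -0.551, 0.001]
contact_force: [-0.3, -0.2, 0.4]
finger_gap: 0.992
t 12.2 pos [ 0.6356 -0.006   0.0247] jaw -1.167 tilt 0.0017 | shift [-0.0007  0.0004  0.0012] turn 0 dist 0.001 q7 -1.31 gap 0.0852 F [-0.3  0.4  0.7]
```

View pics/w8.png

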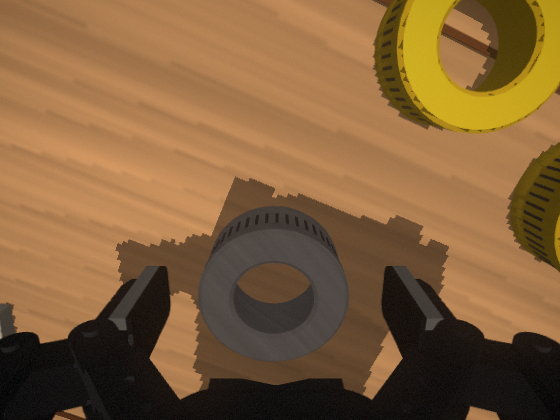

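```bash
python3 -m inch '[[0,0,0.0025,0],[0,0,0.0025,0]]'; python3 -m inch '[[0,0,0,0],[0,0,0,0],[0,0,0,0],[0,0,0,0],[0,0,0,0]]' 0.03 60; python3 -m inch '[[0,0,-0.01,0],[0,0,-0.03,0],[0,0,-0.07,0],[0,0,-0.12,0],[0,0,-0.17,0]]'; python3 - <<'E'
from h import *
im,K,D,T,o=get("wrist"); cv2.imwrite("pics/w9.png",im);go(.65-.055,-.209-.024,.2)
E
```

```text
t: 12.4
eef_pos: [0.635, -0.006, 0.0214]
tool_rot: [-0.0, 0.835, -0.551, 0.0]
contact_force: [0.3, -0.4, -0.1]
finger_gap: 0.992
t: 12.9
eef_pos: [0.635, -0.0058, 0.0219]
tool_rot: [-0.0, 0.835, -0.551, 0.0]
contact_force: [-1.0, 2.0, 4.9]
finger_gap: 0.65
t: 13.4
eef_pos: [0.6338, -0.0062, 0.1924]
tool_rot: [0.001, 0.835, -0.551, -0.001]
contact_force: [2.2, -0.3, -4.6]
finger_gap: 0.644
t 13.45 pos [ 0.6391 -0.0062  0.2018] jaw -1.168 tilt 0.0133 | shift [0.1913 0.1296 0.0011] turn 0 dist 0.231 q7 -1.29 gap 0.055 F [ 0.5 -0.5  3.3]
```

View pics/w9.png

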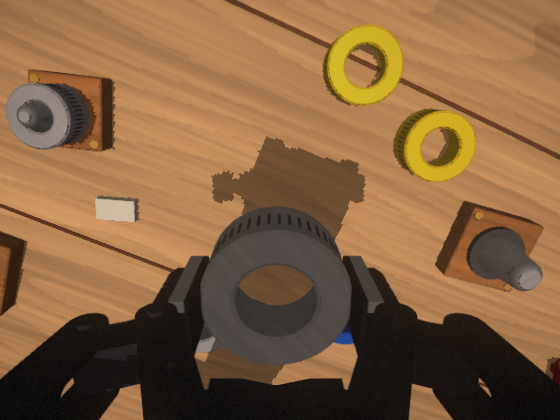

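```bash
python3 -m inch '[[0.02,0.014,0,0],[0.05,0.034,0,0],[0.085,0.058,0,0],[0.12,0.082,0,0],[0.15,0.102,0,0]]'; python3 -m inch '[[0.03,0.02,0,0],[0.04,0.027,0,0],[0.041,0.028,0,0],[0.041,0.028,0,0],[0.041,0.028,0,0]]'; python3 -m inch '[[0,0,0,0],[0,0,0,0],[0,0,0,0],[0,0,0,0]]'; python3 - <<'E'
from h import *
c,_=plugfit("wrist",(.65,-.209),.049,.068,.016,tag="p_M")
o=arm.get_obs();T=toolT(o)
r=ringfit("wrist",T[:2,3],.057,z=T[2,3]+.0083,tag="h_M")
print("held ring in tool",T[:2,:2].T@(r-T[:2,3]))
go(*c,.2)
im,K,D,T,o=get("wrist"); cv2.imwrite("pics/w10.png",im)
E
```

```text
t: 13.95
eef_pos: [0.5984, -0.187, 0.1909]
tool_rot: [0.001, 0.834, -0.552, -0.0]
contact_force: [-0.1, 0.1, -3.7]
finger_gap: 0.647
t: 14.45
eef_pos: [0.5912, -0.2298, 0.1912]
tool_rot: [-0.001, 0.835, -0.55, -0.0]
contact_force: [0.3, -0.0, -3.2]
finger_gap: 0.645
t: 14.85
eef_pos: [0.5905, -0.2325, 0.1913]
tool_rot: [0.0, 0.835, -0.551, 0.0]
contact_force: [-0.7, -0.3, -3.5]
finger_gap: 0.646
collar [ 0.6518 -0.2088] res 0.28 free [ 0.6518 -0.2088  0.0242]
wrist ring [ 0.5913 -0.2324] res mm 0.29 free [ 0.5909 -0.2326  0.0562] n 237
held ring in tool [ 8.09275595e-05 -8.68764447e-04]
t 14.95 pos [ 0.5905 -0.2327  0.1913] jaw -1.167 tilt 0.0001 | shift [ 0.0021 -0.0658 -0.0087] turn 0 dist 0.066 q7 -0.96 gap 0.0552 F [ 0.2  0.3 -4. ]
```

View pics/w10.png

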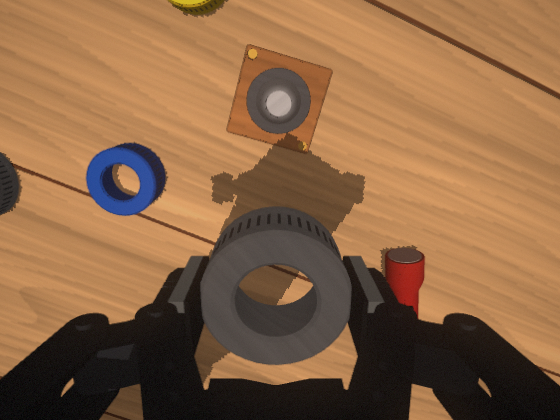

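View pics/p_M.png

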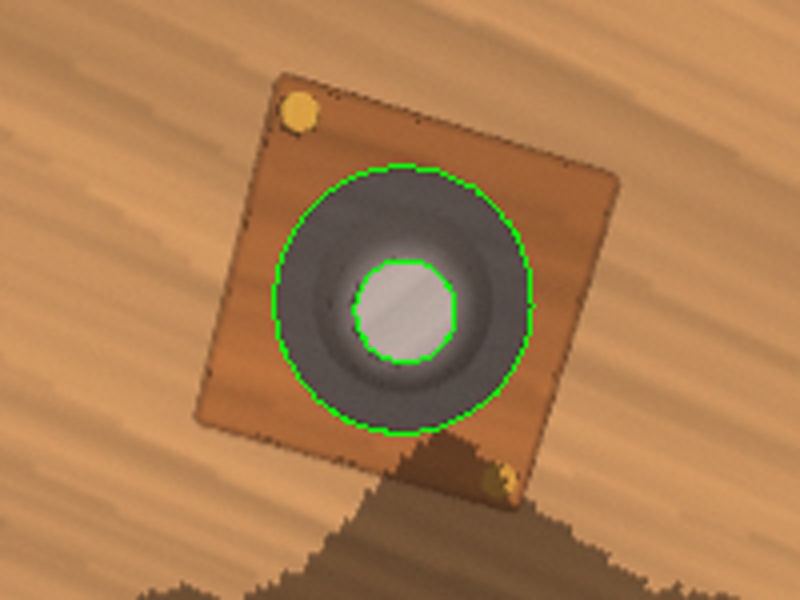

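View pics/h_M.png

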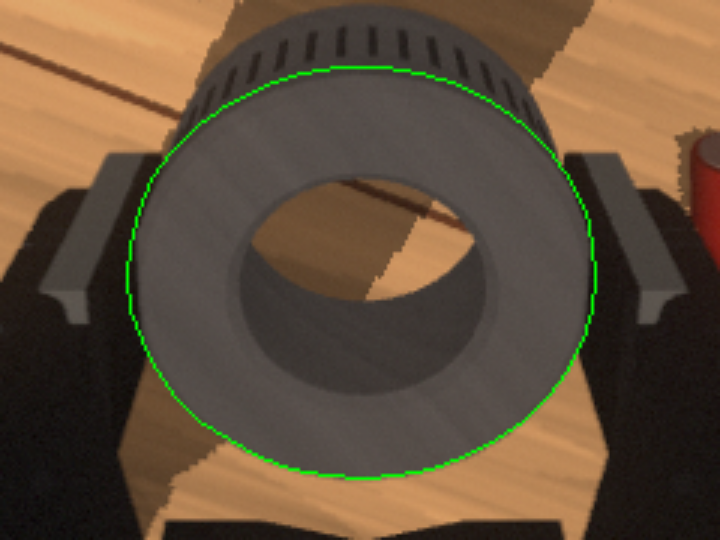

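```bash
python3 -m inch '[[0.0008,-0.025,0,0],[0.0016,-0.05,0,0],[0.002,-0.065,0.01,0],[0.002,-0.065,0.04,0],[0.002,-0.065,0.07,0]]';python3 -m inch '[[0,0,0.015,0],[0,0,0.025,0],[0,0,0.03,0],[0,0,0.03,0],[0,0,0.03,0]]';python3 -m inch '[[0,0,0,0],[0,0,0,0],[0,0,0,0]]'; python3 - <<'E'
from h import *
go(.6512,-.2091,.0497)
E
```

```text
t: 15.5
eef_pos: [0.6523, -0.2086, 0.1211]
tool_rot: [-0.001, 0.835, -0.551, 0.001]
contact_force: [-0.4, 0.0, -4.2]
finger_gap: 0.642
t: 16.0
eef_pos: [0.6519, -0.2094, 0.0926]
tool_rot: [-0.0, 0.834, -0.551, 0.001]
contact_force: [0.1, 0.1, -3.2]
finger_gap: 0.65
t: 16.3
eef_pos: [0.6513, -0.2091, 0.0919]
tool_rot: [-0.0, 0.835, -0.551, 0.0]
contact_force: [0.5, -0.1, -4.5]
finger_gap: 0.648
t 16.3 pos [ 0.6513 -0.2091  0.0919] jaw -1.167 tilt 0.0009 | shift [-0.0001  0.0001  0.0422] turn 0 dist 0.042 q7 -1.02 gap 0.0553 F [ 0.5 -0.1 -4.5]
```

```bash
python3 -m inch '[[0,0,0.007,0],[0,0,0.015,0],[0,0,0.023,0],[0,0,0.031,0],[0,0,0.036,0]]'; python3 -m inch '[[0,0,0.001,0],[0,0,0.002,0],[0,0,0.003,0],[0,0,0.004,0],[0,0,0.005,0]]'; python3 - <<'E'
from h import *
go(.6512,-.2091,.0497)
E
```

```text
t: 16.8
eef_pos: [0.6504, -0.2088, 0.0539]
tool_rot: [0.0, 0.835, -0.551, -0.001]
contact_force: [0.1, -0.6, -4.7]
finger_gap: 0.645
t: 17.3
eef_pos: [0.6512, -0.2091, 0.0505]
tool_rot: [-0.0, 0.835, -0.551, 0.0]
contact_force: [0.3, -0.4, -4.7]
finger_gap: 0.641
t 17.3 pos [ 0.6512 -0.2091  0.0505] jaw -1.167 tilt 0.0006 | shift [-0.      0.      0.0008] turn 0 dist 0.001 q7 -1.02 gap 0.0548 F [ 0.3 -0.4 -4.7]
```

```bash
python3 -m inch '[[0,0,0.0005,0],[0,0,0.001,0],[0,0,0.0015,0],[0,0,0.0015,0]]'; python3 -m inch '[[0,0,0,0],[0,0,0,0],[0,0,0,0],[0,0,0,0]]' 0.085; python3 - <<'E'
from h import *
go(.6512,-.2091,.05)
im,K,D,T,o=get("wrist"); cv2.imwrite("pics/w11.png",im)
E
```

```text
t: 17.7
eef_pos: [0.6511, -0.2091, 0.05]
tool_rot: [0.0, 0.835, -0.551, 0.0]
contact_force: [-2.9, -0.4, 4.5]
finger_gap: 0.643
t: 18.1
eef_pos: [0.6513, -0.2091, 0.0488]
tool_rot: [-0.0, 0.835, -0.551, 0.0]
contact_force: [-0.8, 0.3, -0.2]
finger_gap: 0.995
t 18.1 pos [ 0.6513 -0.2091  0.0488] jaw -1.167 tilt 0.0006 | shift [-0.      0.0001 -0.0012] turn 0 dist 0.001 q7 -1.02 gap 0.085 F [-0.8  0.3 -0.2]
```

View pics/w11.png

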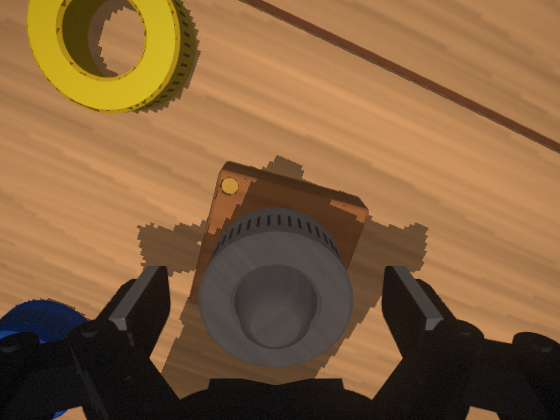

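```bash
python3 -m inch '[[0,0,-0.02,0],[0,0,-0.06,0],[0,0,-0.1,0],[-0.02,0.005,-0.14,0],[-0.055,0.014,-0.16,0]]'; python3 -m inch '[[-0.04,0.01,0,0],[-0.08,0.02,0,0],[-0.12,0.03,0,0],[-0.16,0.04,0,0],[-0.19,0.047,0,0]]'; python3 -m inch '[[-0.017,0.004,0,0],[-0.021,0.005,0,0],[-0.021,0.005,0,0],[-0.021,0.005,0,0],[-0.021,0.005,0,0]]'; python3 -m inch '[[0,0,0,0],[0,0,0,0]]';python3 - <<'E'
from h import *
c=ringfit("wrist",(.486,.0099),.068,tag="w_L")
go(*c,.022)
im,K,D,T,o=get("wrist"); cv2.imwrite("pics/w12.png",im)
E
```

```text
t: 18.65
eef_pos: [0.619, -0.1666, 0.2125]
tool_rot: [-0.001, 0.833, -0.553, 0.004]
contact_force: [0.6, 0.0, 0.3]
finger_gap: 0.998
t: 19.15
eef_pos: [0.4969, -0.0056, 0.209]
tool_rot: [-0.0, 0.835, -0.55, -0.0]
contact_force: [1.4, 0.3, 0.8]
finger_gap: 0.994
t: 19.65
eef_pos: [0.4867, 0.0084, 0.2088]
tool_rot: [-0.0, 0.834, -0.552, 0.001]
contact_force: [-0.2, -0.2, 0.2]
finger_gap: 0.993
t: 19.85
eef_pos: [0.4861, 0.0091, 0.2087]
tool_rot: [0.0, 0.834, -0.551, 0.0]
contact_force: [-0.4, 0.6, 0.2]
finger_gap: 0.995
wrist ring [0.4862 0.0097] res mm 0.3 free [0.4857 0.0095 0.067 ] n 124
t 19.9 pos [0.486  0.0092 0.2087] jaw -1.168 tilt 0.0002 | shift [-0.0004 -0.0004  0.1867] turn 0 dist 0.187 q7 -1.36 gap 0.0851 F [-0.5 -0.1 -0.3]
```

View pics/w12.png

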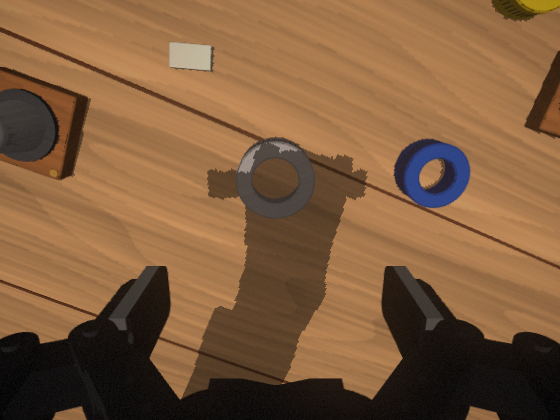

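View pics/w_L.png

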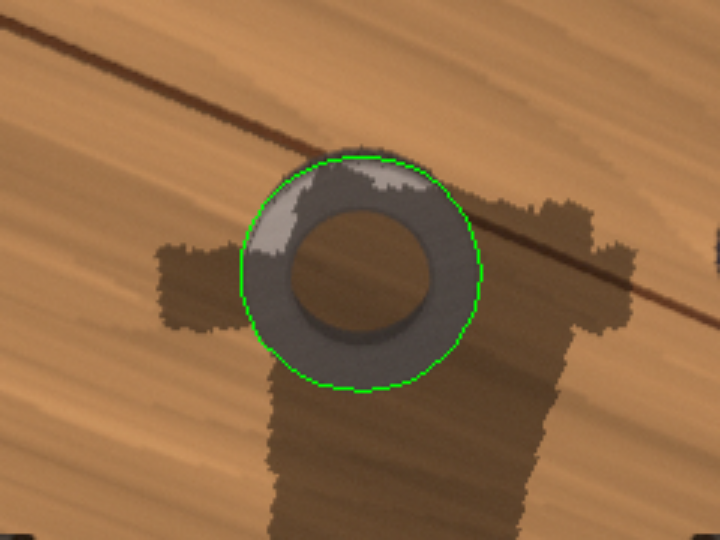

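```bash
python3 -m inch '[[-0.0004,-0.0004,0.04,0],[-0.0004,-0.0004,0.08,0],[-0.0004,-0.0004,0.12,0],[-0.0004,-0.0004,0.15,0],[-0.0004,-0.0004,0.15,0]]'; python3 -m inch '[[0,0,0,0],[0,0,0.01,0],[0,0,0.02,0],[0,0,0.03,0],[0,0,0.035,0]]';python3 -m inch '[[0,0,0.002,0],[0,0,0.002,0],[0,0,0.002,0]]';python3 - <<'E'
from h import *
im,K,D,T,o=get("wrist"); cv2.imwrite("pics/w13.png",im);go(.4862,.0097,.0205)
E
```

```text
t: 20.45
eef_pos: [0.4839, 0.0102, 0.0557]
tool_rot: [0.002, 0.835, -0.551, -0.003]
contact_force: [-0.5, 0.5, 0.8]
finger_gap: 0.996
t: 20.95
eef_pos: [0.4859, 0.0102, 0.0231]
tool_rot: [0.0, 0.835, -0.551, -0.0]
contact_force: [-0.5, 0.8, 0.4]
finger_gap: 0.997
t: 21.25
eef_pos: [0.4861, 0.0101, 0.0219]
tool_rot: [-0.0, 0.835, -0.551, 0.0]
contact_force: [0.4, 0.2, 0.8]
finger_gap: 0.993
t 21.3 pos [0.4861 0.0101 0.022 ] jaw -1.167 tilt 0.0004 | shift [0.0004 0.0001 0.0015] turn 0 dist 0.002 q7 -1.4 gap 0.0849 F [ 0.1  0.2 -0.2]
```

View pics/w13.png

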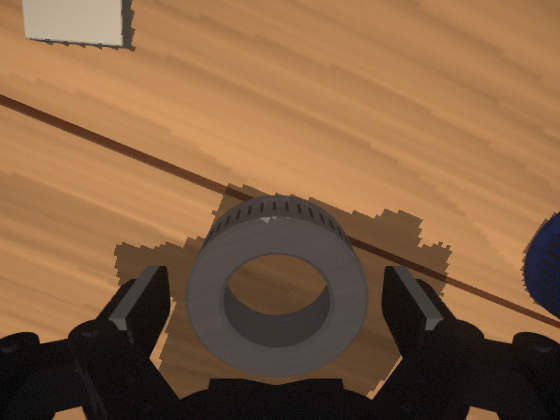

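```bash
python3 -m inch '[[0,0,0.002,0],[0,0,0.002,0]]'; python3 -m inch '[[0,0,0,0],[0,0,0,0],[0,0,0,0],[0,0,0,0],[0,0,0,0]]' 0.04 60; python3 -m inch '[[0,0,-0.01,0],[0,0,-0.03,0],[0,0,-0.07,0],[0,0,-0.12,0],[0,0,-0.17,0]]'; python3 - <<'E'
from h import *
im,K,D,T,o=get("wrist"); cv2.imwrite("pics/w14.png",im);go(.391,.2,.19)
E
```

```text
t: 21.5
eef_pos: [0.4861, 0.0102, 0.0198]
tool_rot: [-0.0, 0.835, -0.551, 0.0]
contact_force: [0.2, -0.4, -0.1]
finger_gap: 0.991
t: 22.0
eef_pos: [0.4861, 0.01, 0.0205]
tool_rot: [-0.0, 0.834, -0.551, 0.0]
contact_force: [-1.4, -0.2, 6.7]
finger_gap: 0.776
t: 22.5
eef_pos: [0.4846, 0.01, 0.1913]
tool_rot: [0.001, 0.835, -0.551, -0.001]
contact_force: [2.8, 0.1, -5.3]
finger_gap: 0.773
t 22.55 pos [0.4887 0.0101 0.1984] jaw -1.168 tilt 0.0105 | shift [-0.213   0.0154  0.0075] turn 0 dist 0.214 q7 -1.37 gap 0.0665 F [0.1 0.3 0.8]
```

View pics/w14.png

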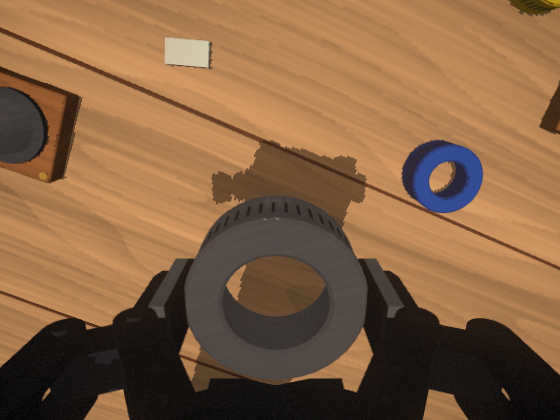

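```bash
python3 -m inch '[[-0.02,0.001,0,0],[-0.055,0.004,0,0],[-0.09,0.006,0,0],[-0.13,0.009,0,0],[-0.165,0.012,0,0]]'; python3 -m inch '[[-0.03,0.001,0,0],[-0.044,0.001,0,0],[-0.046,0.001,0,0],[-0.046,0.001,0,0],[-0.046,0.001,0,0]]'; python3 -m inch '[[0,0,0,0],[0,0,0,0],[0,0,0,0],[0,0,0,0]]'; python3 - <<'E'
from h import *
c,_=plugfit("wrist",(.446,.224),.060,.076,.025,tag="p_L")
o=arm.get_obs();T=toolT(o)
r=ringfit("wrist",T[:2,3],.068,z=T[2,3]+.0095,tag="h_L")
print("held ring in tool",T[:2,:2].T@(r-T[:2,3]))
go(*c,.2)
im,K,D,T,o=get("wrist"); cv2.imwrite("pics/w15.png",im)
E
```

```text
t: 23.05
eef_pos: [0.4085, 0.1585, 0.1897]
tool_rot: [0.0, 0.835, -0.551, -0.0]
contact_force: [1.4, -0.2, -4.4]
finger_gap: 0.772
t: 23.55
eef_pos: [0.3914, 0.1977, 0.1897]
tool_rot: [0.001, 0.834, -0.552, 0.0]
contact_force: [0.5, 0.0, -5.7]
finger_gap: 0.772
t: 23.95
eef_pos: [0.3913, 0.1988, 0.1898]
tool_rot: [0.0, 0.834, -0.551, 0.0]
contact_force: [-1.0, 0.3, -4.8]
finger_gap: 0.772
collar [0.4452 0.2234] res 0.28 free [0.4453 0.2234 0.0297]
wrist ring [0.3916 0.1987] res mm 0.26 free [0.3911 0.1985 0.067 ] n 268
held ring in tool [ 0.00032066 -0.00031369]
t 24.05 pos [0.3912 0.199  0.1898] jaw -1.167 tilt 0.0001 | shift [-0.0013 -0.0593 -0.0102] turn 0 dist 0.06 q7 -1.75 gap 0.0656 F [ 0.8 -0.3 -5.1]
```

View pics/w15.png

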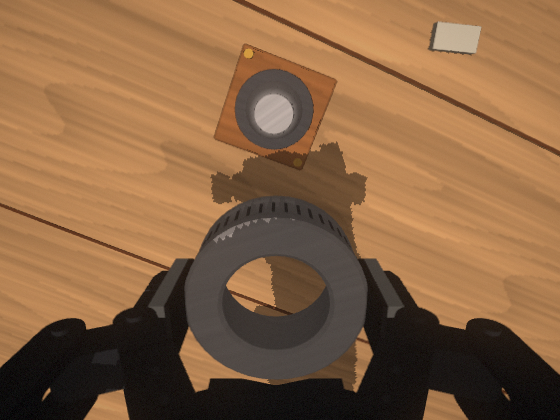

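View pics/p_L.png

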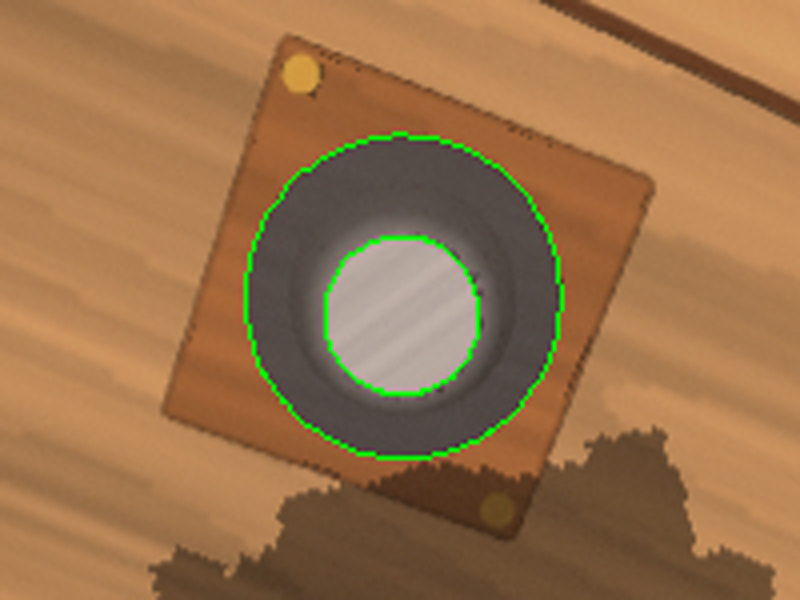

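View pics/h_L.png

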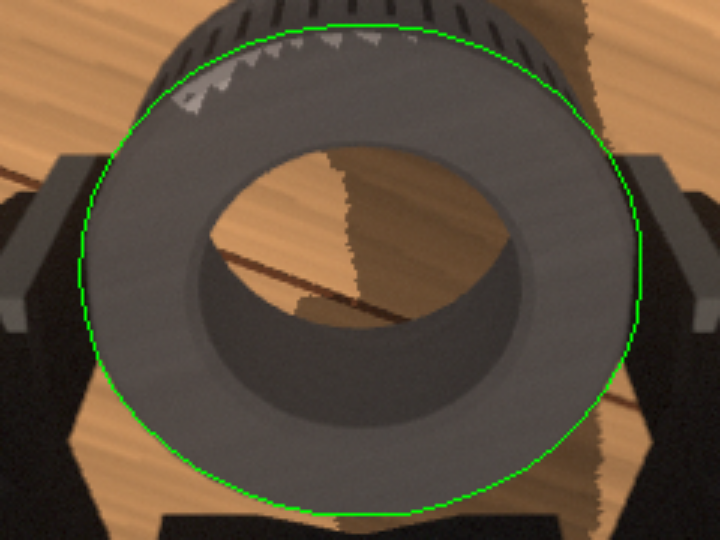

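```bash
python3 -m inch '[[-0.0006,-0.025,0,0],[-0.0012,-0.05,0,0],[-0.0015,-0.059,0.01,0],[-0.0015,-0.059,0.04,0],[-0.0015,-0.059,0.07,0]]';python3 -m inch '[[0,0,0.015,0],[0,0,0.025,0],[0,0,0.03,0],[0,0,0.03,0],[0,0,0.03,0]]';python3 -m inch '[[0,0,0,0],[0,0,0,0],[0,0,0,0]]'; python3 - <<'E'
from h import *
go(.4448,.2236,.0485)
E
```

```text
t: 24.6
eef_pos: [0.4449, 0.2237, 0.1189]
tool_rot: [-0.0, 0.835, -0.551, 0.0]
contact_force: [-0.7, -0.1, -4.2]
finger_gap: 0.772
t: 25.1
eef_pos: [0.4452, 0.2238, 0.0903]
tool_rot: [-0.0, 0.835, -0.551, 0.0]
contact_force: [-0.9, -0.6, -5.3]
finger_gap: 0.777
t: 25.4
eef_pos: [0.4451, 0.2238, 0.0902]
tool_rot: [-0.0, 0.835, -0.551, 0.0]
contact_force: [-0.5, -0.5, -5.7]
finger_gap: 0.774
t 25.4 pos [0.4451 0.2238 0.0902] jaw -1.167 tilt 0.0009 | shift [0.0001 0.0003 0.0417] turn 0 dist 0.042 q7 -1.74 gap 0.0661 F [-0.5 -0.5 -5.7]
```

```bash
python3 -m inch '[[0,0.0003,0.007,0],[0,0.0003,0.015,0],[0,0.0003,0.023,0],[0,0.0003,0.031,0],[0,0.0003,0.036,0]]'; python3 -m inch '[[0,0,0.001,0],[0,0,0.002,0],[0,0,0.003,0],[0,0,0.004,0],[0,0,0.005,0]]'; python3 - <<'E'
from h import *
go(.4448,.2236,.0485)
E
```

```text
t: 25.9
eef_pos: [0.4441, 0.2234, 0.0526]
tool_rot: [0.001, 0.835, -0.551, -0.0]
contact_force: [0.6, -0.6, -4.9]
finger_gap: 0.773
t: 26.4
eef_pos: [0.4447, 0.2236, 0.0489]
tool_rot: [-0.0, 0.835, -0.551, 0.0]
contact_force: [-0.4, 0.7, -4.4]
finger_gap: 0.773
t 26.4 pos [0.4447 0.2236 0.0489] jaw -1.167 tilt 0.0005 | shift [ 0.     -0.0001  0.0004] turn 0 dist 0.0 q7 -1.75 gap 0.0661 F [-0.4  0.7 -4.4]
```

```bash
python3 -m inch '[[0,0,0.0005,0],[0,0,0.001,0],[0,0,0.0015,0],[0,0,0.0015,0]]'; python3 -m inch '[[0,0,0,0],[0,0,0,0],[0,0,0,0],[0,0,0,0]]' 0.085; python3 - <<'E'
from h import *
go(.4448,.2236,.05)
im,K,D,T,o=get("wrist"); cv2.imwrite("pics/w16.png",im)
E
```

```text
t: 26.8
eef_pos: [0.4446, 0.2236, 0.0485]
tool_rot: [-0.0, 0.835, -0.551, 0.0]
contact_force: [-1.5, -0.7, 9.3]
finger_gap: 0.773
t: 27.2
eef_pos: [0.4446, 0.2235, 0.0472]
tool_rot: [-0.0, 0.835, -0.551, 0.0]
contact_force: [0.5, -0.1, -0.3]
finger_gap: 0.993
t 27.2 pos [0.4446 0.2235 0.0472] jaw -1.167 tilt 0.0002 | shift [ 0.     -0.0002 -0.0028] turn 0 dist 0.003 q7 -1.75 gap 0.0848 F [ 0.5 -0.1 -0.3]
```

View pics/w16.png

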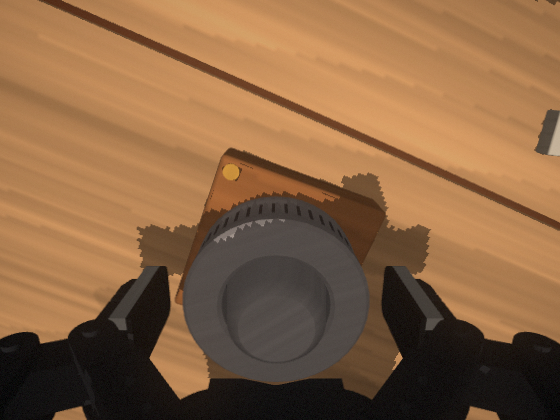

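```bash
python3 -m inch '[[0,0,-0.02,0],[0,0,-0.06,0],[0,0,-0.1,0],[0,0,-0.14,0],[0,0,-0.18,0]]'; python3 -m inch '[[0.02,0,-0.01,0],[0.06,0,-0.02,0],[0.1,0,-0.02,0],[0.14,0,-0.02,0],[0.16,0,-0.02,0]]';python3 -m inch '[[0,0,0,0],[0,0,0,0],[0,0,0,0],[0,0,0,0],[0,0,0,0]]'; python3 - <<'E'
from h import *
for n in("wrist","top","scene"):
  cv2.imwrite(f"pics/f_{n}.png",get(n)[0])
  for k,g,d in(("L",(.4452,.2234),.068),("M",(.6518,-.2088),.057),("S",(.6216,.1698),.046)):
    try: c=ringfit(n,g,d,z=.058,tag=f"f_{n}{k}");print("  ",k,"off mm",((c-g)*1e3).round(1))
    except Exception as e: print(n,k,"fail")
o=arm.get_obs();print(o["t"])
E
```

```text
t: 27.75
eef_pos: [0.4441, 0.2233, 0.2288]
tool_rot: [0.0, 0.835, -0.551, -0.0]
contact_force: [0.4, 1.0, 0.4]
finger_gap: 0.996
t: 28.25
eef_pos: [0.5084, 0.072, 0.2474]
tool_rot: [0.001, 0.833, -0.553, 0.001]
contact_force: [-0.1, 0.0, -0.8]
finger_gap: 0.996
t: 28.75
eef_pos: [0.507, 0.0776, 0.2473]
tool_rot: [-0.0, 0.835, -0.55, -0.0]
contact_force: [-0.0, 0.3, -0.1]
finger_gap: 0.997
wrist ring [0.4447 0.2225] res mm 0.32 free [0.4442 0.2229 0.067 ] n 117
   L off mm [-0.5 -0.9]
wrist M fail
wrist ring [0.6061 0.1595] res mm 4.42 free [0.6117 0.1646 0.0368] n 117
   S off mm [-15.5 -10.3]
top ring [0.4465 0.2216] res mm 7.65 free [0.4526 0.2296 0.0528] n 62
   L off mm [ 1.3 -1.8]
top ring [ 0.6511 -0.208 ] res mm 0.57 free [ 0.6513 -0.2082  0.0566] n 35
   M off mm [-0.7  0.8]
top S fail
scene ring [0.4428 0.2228] res mm 1.67 free [0.4414 0.2258 0.063 ] n 24
   L off mm [-2.4 -0.6]
scene ring [ 0.6516 -0.2106] res mm 0.71 free [ 0.651  -0.2096  0.055 ] n 31
   M off mm [-0.2 -1.8]
scene ring [0.6204 0.1692] res mm 1.51 free [0.6192 0.1714 0.042 ] n 19
   S off mm [-1.2 -0.6]
29.35
```

View pics/f_wrist.png

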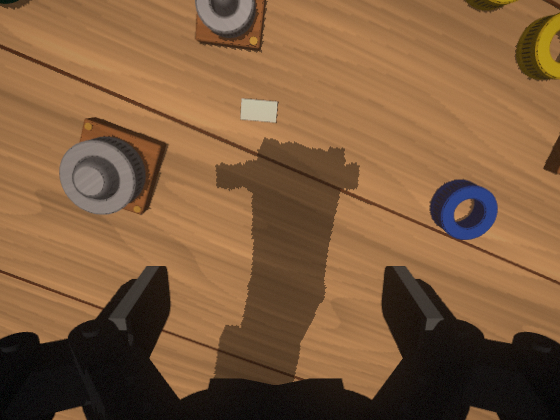

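View pics/f_scene.png

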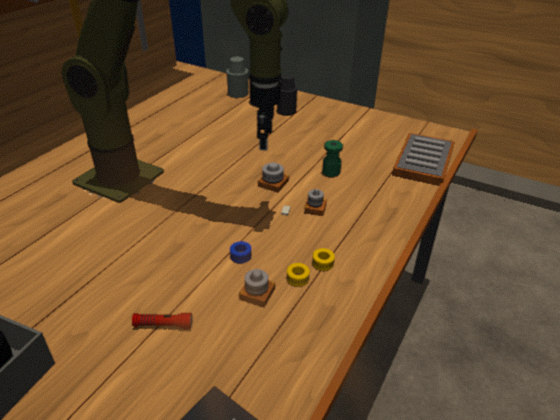

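View pics/f_top.png

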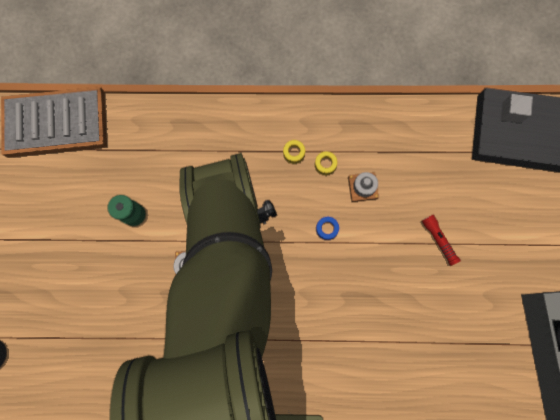

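```bash
python3 - <<'E'
from h import *
im=get("scene")[0];cv2.imwrite("pics/g.png",cv2.resize(im[150:310,225:345],None,fx=3.7,fy=3.7,interpolation=cv2.INTER_CUBIC))
E
```

```text
(no output)
```

View pics/g.png

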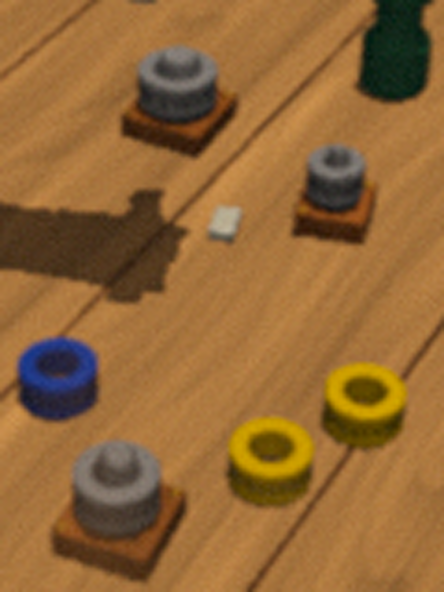

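The small ring's plug nose is not clear in this crop, so I'll check it from the wrist.

```bash
python3 -m inch '[[-0.01,-0.02,0,0],[-0.025,-0.05,0,0],[-0.03,-0.07,0,0],[-0.03,-0.07,0,0],[-0.03,-0.07,0,0]]'; python3 -m inch '[[0,0,0,0],[0,0,0,0],[0,0,0,0],[0,0,0,0]]'; python3 - <<'E'
from h import *
c=ringfit("wrist",(.6216,.1698),.046,z=.058,tag="fin_S");print((c-[.6216,.1698])*1e3)
E
```

```text
t: 29.9
eef_pos: [0.5595, 0.131, 0.2469]
tool_rot: [0.001, 0.835, -0.551, -0.0]
contact_force: [-0.3, -0.1, 0.2]
finger_gap: 0.998
t: 30.3
eef_pos: [0.5598, 0.1311, 0.2474]
tool_rot: [0.0, 0.834, -0.551, 0.0]
contact_force: [-0.3, 0.5, 0.5]
finger_gap: 0.995
wrist ring [0.6206 0.1693] res mm 0.33 free [0.6201 0.1698 0.0448] n 88
[-0.9772989  -0.51933825]
```

View pics/fin_S.png

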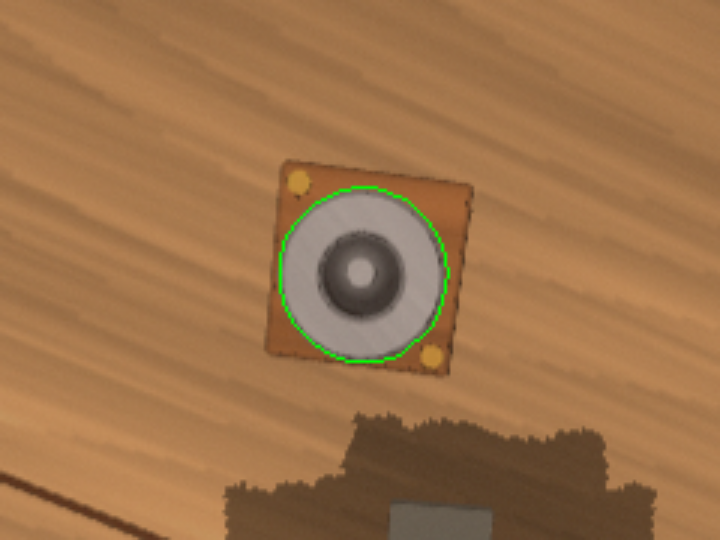

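```bash
python3 -c "
from workcell import arm
print(arm.sign_off())"
```

```text
the job is handed in; nothing more can be done
None
```

All three grey steel rings are on their own plugs, small, then medium, then large. Each was lowered until the wrist force changed from carrying to supported, at the height expected for sitting home on the collar. I then released it and backed the gripper away. I handed the job in at about 30 s of the 83 s allowed; it gives no verdict.

**Centring:** The last clear views put every ring within about 2.5 mm of the plug axis measured earlier, against the 8 mm limit. The wrist views gave about 1 mm for the large and small rings. The medium ring was about 1 mm off in the top view and 1.8 mm in the scene view. The scene view was the coarsest, up to 2.4 mm on the large ring.

**Seating and bystanders:** The plug noses show through all three bores and the rings look level. I judged level by eye and did not measure tilt. The stub, ceramic block and torch look unmoved in the fixed views; I did not measure them, and the block was hidden from the top camera by the arm.

**Failed checks:** Several fits were unusable because the arm hid the ring or it was outside the picture: the large and small rings in the top view, and the medium and small rings in one wrist view. I rechecked the small ring from a better wrist pose, and it was about 1.1 mm off. One plug fit taken during the small ring's descent was also invalid because the held ring covered the collar. For that step I used the measured arm position and the earlier plug fit instead.

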